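# Check a gold balance: unsnap its draught cover and load the check weight

### The arm

A 6-joint arm with a two-finger parallel gripper is mounted at the origin on a cart in front of the work surface, level with it; the furniture and walls round the work are solid. World frame = base frame: x ahead of the robot, y to its left, z up, the work surface at z = 0. Lengths are in mm, angles in rad, forces in N, time in s.
With the tool pointing down it reaches from about 275 to 750 mm from the base axis. Payload 10.2 kg.
Tool frame: the origin (TCP) lies at the very end of the fingers, on their centre line; the grasp point (between the pads) lies 19 mm behind it (ctrl.tcp_to_grasp is the distance from the TCP to the grasp point, in mm); z points along the fingers, x is the direction in which the jaws open and shut, and the axes are right-handed (so a half turn about z gives the same grasp; the last joint's range is limited). The gripper opens to 85 mm and grips with 20 to 120 N. Pads are 22 mm wide; open, the fingers measure 114 mm over their backs; the gripper's body (76 mm by 85 mm) begins 54 mm behind the grasp point. The pads swing forward as they close: fully open they stand 13 mm farther back than shut.
Start: joints at [-1.502, 0.313, 1.498, -0, 1.331, -0.223], TCP at [151.017, -502.817, 231.294] pointing down, gripper open.
Joint ranges: [-2.94, 2.94], [-0.97, 2.17], [0.19, 2.56], [-1.23, 4.37], [0.02, 3.11], [-2.88, 2.88]. Speed limits (rad/s): [2.39, 2.39, 3.01, 3.14, 3.14, 3.14].

### API

Orientations are given as a unit quaternion [w, x, y, z].
In Python, from rig import monitor, vision, order, ctrl gives the robot as it stands. The module is installed in compiled form; this text tells all that it offers.
- The arm moves only by the shell command python3 -m pendant 'ROWS' [FORCE]. ROWS is JSON, a list that holds one entry, the list of rows, each a list of 5 numbers: the closure, from -1 (fully open) to 1 (shut), then the shift along the world's x, y, z in m, then the turn about the world's z in degrees. In form: [[[fingers, dx, dy, dz, spin], ...]]. A call has 1 to 20 rows; each row is the pose to reach, as a shift and turn from the pose commanded when the call began; what a row does not reach only later rows make up. A row lasts 1/10 s, in which the tool goes at most 50 mm and 8.59 degrees, less where a joint would pass 70% of its speed; a pose out of reach is approached as far as the arm can. A call with a gripper value outside its range is refused whole. The fingers move at their own pace and stop on an object; FORCE is the grip in N (left out, the last holds). Time passes only in rows, so rows that repeat a pose let the fingers close. It gives the time, the measured TCP pose, the force and the opening at its end, in the units of the state.
- monitor.sense(): the state, without advancing time (a new reading comes with each control period).
- vision.capture(name): name is "side" or "top" or "wrist"; returns (picture, depth): 480x640x3 uint8, red, green, blue; 480x640 float32, mm along the optical axis (not along the pixel's ray), 0 where there is no reading.
- vision.camera_info(name): a dict with "fov_y" (degrees; the focal length in pixels is half the picture's height over the tangent of half this angle, whatever the lens; pixels are square), "cx", "cy" (the principal point, pixels), "R" (3x3) and "t" (3): a world point X has camera coordinates R X + t; the wrist camera has in their place "hand_eye" (4x4, takes a point from camera to tool coordinates, whose origin is the TCP and whose axes are the tool frame's). Camera axes: x right, y down, z forward; pixel columns grow to the right and rows downward; lengths in mm; the calibration is good to about 2 mm. A picture is of the moment at which its call begins: read the wrist's pose just before it. camera_info takes no time and is no camera call.
- order.finish_job(): hands the job in, once; it reports no verdict.
The state is a dict: "time_s": time; "joints": joint angles; "dq": joint speeds; "tau": joint torques, N m; "eef_pos": TCP position; "ee_rot": TCP orientation; "force": force on the tool from outside, world axes, zero at the start; "wrist_torque": the same for the moment, N m; "grip_width": opening from 0.0 (shut) to 1.0 (fully open).
Only numpy, scipy, OpenCV 4.12 (cv2) and the standard library are available. Lean on these libraries where they do the work, as an engineer would, in place of code of your own. Each camera call takes 0.05 s, during which the arm holds its last target.

### The job

Check the gold balance: press the two blue side tabs of its snap-fit draught cover together, lift the cover off and set it down upright on the bench, clear of the balance, then stand the small check weight in the middle of the pan. Feel your way: press the tabs only far enough to free the hooks (the plastic cracks if they are forced in by more than 6 mm), never shove, press or pull on the balance with more than about 15 N, load the pan gently (a push of more than 4 N ruins the load cell), and drop nothing. Leave the other things on the bench as they are.

Things in the scene. Friction and masses are not known exactly. Their poses are not given: they have to be found in the camera images.
- balance: compact white jeweller's balance, housing 126 x 88 mm; it does not slide. Origin: centre of its underside, on the bench; x from its display end to its pan end, y to its left, z up. Flat deck 24 mm above the bench; the weighing chamber on it is centred 24 mm ahead (+x) of the origin, with a grey kerb 9 mm high 27 to 38 mm to either side (y) of the chamber's centre line
- cover_grip (a point): snap-fit draught cover: clear box with white frame, 66 (x) x 52 (y) x 46 mm high, about 110 g, open below; stands on the deck inside the kerb with 1 mm play. This point: on its centre line, 32 mm above its rim, midway between the tabs; x along its length, y from right tab to left tab, z up. The bench behind the brick, round world x 0.66, y -0.03, is always free to set it on
- tab_left_face (a point): centre of the outer face of the cover's left (+y) blue press tab: ribbed pad 24 mm wide, 20 mm high (22 to 42 mm above the rim), standing 7 mm proud of the wall; 66 mm over both tabs. A leg runs down from it to an outward hook that catches under the kerb's lip by 2.5 mm. The tab slides straight inward along y against a spring
- tab_right_face (a point): the same for the right (-y) tab
- tab_left (a joint): how far the left tab is pressed in, m: 0 at rest. It resists with 4 N at first touch and 3.4 N more for each mm. The hook is clear of the lip once the tab is in by 2.5 to 3.5 mm (the play counts); pressed in by more than 6 mm (about 24 N) the plastic cracks; dead stop at 7 mm
- tab_right (a joint): the same for the right tab
- pan_top (a point): centre of the upper face of the balance's steel pan, 46 (x) x 32 (y) mm, 38 mm above the bench, in the middle of the chamber, under the cover; axes as the balance's
- pan (a joint): how far the pan is pressed down, m: about 0 when empty, 1 mm for each newton; more than 4 mm overloads the load cell
- weight_mid (a point): check weight: small nickel-plated round weight, broad head on a narrow neck and foot, 19 mm wide, 20 mm high, 50 g, standing on the bench to the right of and behind the brick; this point is its centre, 10 mm above its foot; z up
- brick (a point): middle of the top of the cream soldering brick on its stand, 110 mm square, 43 mm high, on a grey mat 2 mm thick that reaches 130 mm behind, 70 mm before, 130 mm to the left and 110 mm to the right of it; fixed
- block (a point): middle of the top of the black setting block behind the balance, 44 (x) x 70 (y) mm, 51 mm high; a small blue cube stands behind it; fixed
- green_box (a point): middle of the top of the green box, 70 (x) x 120 (y) mm, 37 mm high; fixed. Behind it stand a white bottle 86 mm high (200 mm farther along x), a bur box and other small things to its right; fixed
- loupe_mid (a point): black eye loupe, 39 mm wide, 30 mm high; not to be disturbed; this point is about its middle
- spool_mid (a point): spool of solder wire, 48 mm wide, 32 mm high; not to be disturbed; this point is about its middle
- jar_mid (a point): glass jar with a black lid, 48 mm wide, 63 mm high; not to be disturbed; this point is about its middle

How it is judged:
By the outcome, as a careful person would: the job done as asked, in the order asked, and still so for the second after the job is handed in, with the robot touching nothing.
It also fails if it takes over 64 s, if anything falls off the work surface, if the arm or the gripper's body presses on something with over 40 N, if the wrist force passes 120 N, or if a joint passes its speed limit or range.

## Working session

There is one attempt and no reset: what is moved stays moved. The work goes in short steps, Python scripts to look and compute and a shell command to move; the robot and the scene stay as the last step left them, time stands still between calls to the robot, and variables do not carry over. Pictures are saved under pics/ and viewed, and the job is handed in when it is done.

```bash
mkdir -p pics
cat > h.py <<'E'
import numpy as np, cv2
from rig import monitor, vision, order, ctrl
from scipy.spatial.transform import Rotation as Ro
def snap(name,tag):
    s=monitor.sense(); p,d=vision.capture(name)
    cv2.imwrite(f'pics/{tag}.png',p[:,:,::-1]); np.savez(f'{tag}.npz',p=p,d=d,pos=s['eef_pos'],rot=s['ee_rot'],name=name)
    return p,d
def load(tag):
    z=np.load(tag+'.npz'); return z
def cloud(tag):
    z=load(tag); name=str(z['name']); ci=vision.camera_info(name); d=z['d']
    f=240/np.tan(np.radians(ci['fov_y'])/2)
    v,u=np.mgrid[:480,:640]
    X=np.stack([(u-ci['cx'])/f*d,(v-ci['cy'])/f*d,d],-1)
    if name=='wrist':
        H=np.array(ci['hand_eye']); X=X@H[:3,:3].T+H[:3,3]
        q=z['rot']; R=Ro.from_quat([q[1],q[2],q[3],q[0]]).as_matrix()
        X=X@R.T+z['pos']
    else:
        X=(X-np.array(ci['t']))@np.array(ci['R'])
    X[d==0]=np.nan
    return X
E
python3 - <<'E'
from h import *
snap('top','top0');snap('side','side0')
for n in('top','side','wrist'):print(n,vision.camera_info(n))
print(monitor.sense(), ctrl.tcp_to_grasp)
E
```

```text
top {'fov_y': 47.117849761934835, 'cx': 319.4391936759329, 'cy': 228.13646047481836, 'R': array([[ 4.26944077e-03, -9.99990742e-01,  5.36925651e-04],
       [-9.90256864e-01, -4.30261557e-03, -1.39186320e-01],
       [ 1.39187342e-01,  6.25534392e-05, -9.90266065e-01]]), 't': array([ -75.28531944,  568.86545494, 1350.45685825])}
side {'fov_y': 46.555321751323675, 'cx': 322.2333317232665, 'cy': 237.83116629055226, 'R': array([[ 0.85364891, -0.5203573 ,  0.02262338],
       [-0.16243848, -0.30724762, -0.93766339],
       [ 0.49487097,  0.79676043, -0.34680765]]), 't': array([-500.43829819,  149.41160755,  887.01220358])}
wrist {'fov_y': 63.32878286511857, 'cx': 319.0063861844979, 'cy': 244.46975817527797, 'hand_eye': array([[ 9.99999470e-01, -1.02958732e-03,  2.10242214e-05,
         5.81372011e-01],
       [ 9.88329822e-04,  9.65262930e-01,  2.61278585e-01,
        -6.56077939e+01],
       [-2.89303021e-04, -2.61278426e-01,  9.65263436e-01,
        -1.43081252e+02],
       [ 0.00000000e+00,  0.00000000e+00,  0.00000000e+00,
         1.00000000e+00]])}
{'time_s': 0.1, 'joints': array([-1.50237282e+00,  3.13386657e-01,  1.49837838e+00, -1.09941485e-06,
        1.33103828e+00, -2.23394350e-01]), 'dq': array([ 0.0009346 , -0.00117004, -0.00176425,  0.00010227, -0.00119046,
       -0.00285453]), 'tau': array([ 1.52555080e-03, -4.12903690e+01, -2.60146433e+01, -2.40890713e-04,
        3.02404311e-03,  9.89684878e-06]), 'eef_pos': array([ 151.01285353, -502.55517162,  230.7895954 ]), 'ee_rot': array([-4.59536433e-04,  8.02400610e-01, -5.96785468e-01, -3.94022687e-04]), 'force': array([ 0.07600747, -0.41943326,  0.82414704]), 'wrist_torque': array([-0.02951724, -0.06153505,  0.00340015]), 'grip_width': 1.0025303302498556} 18.700000000000003
```

View pics/top0.png

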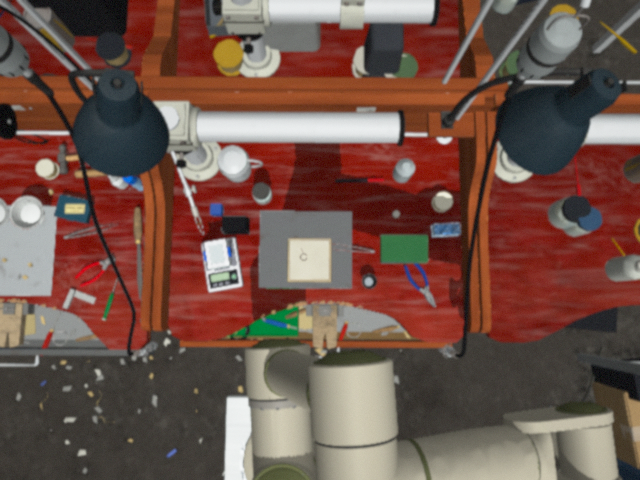

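View pics/side0.png

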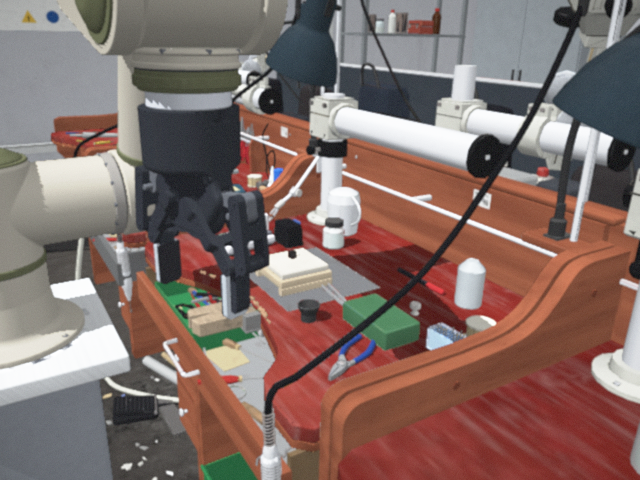

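The top view shows the balance near (222,263) with its cover at (217,252), the weight at about (396,213), the brick at (310,260) and the loupe at (369,281). I'll turn these into positions.

Run:
```python
from h import *
X=cloud('top0'); 
for n,(u,v) in dict(bal=(222,263),cov=(217,252),wt=(396,213),brick=(310,260),block=(235,226),gb=(405,248),loupe=(369,281),spool=(262,193),lampL=(120,140),lampR=(545,130),tube=(300,127),jar=(403,170),free=(325,217),woodL=(155,250),woodR=(473,250),tw=(190,200)).items():
    print(n,np.round(np.nanmedian(X[v-1:v+2,u-1:u+2].reshape(-1,3),0)))
z=load('top0');p=z['p'][175:310,150:480];cv2.imwrite('pics/top0z.png',cv2.resize(p,None,fx=2.4,fy=2.4,interpolation=3)[:,:,::-1])
```

```text
bal [478. 165.  70.]
cov [505. 179.  69.]
wt [ 612. -270.   19.]
brick [488. -50.  44.]
block [572. 139.  50.]
gb [ 520. -289.   38.]
loupe [ 438. -200.    5.]
spool [654.  72.  62.]
lampL [669. 286. 459.]
lampR [ 694. -483.  448.]
tube [750. -31. 290.]
jar [ 709. -279.   86.]
free [603. -87.   3.]
woodL [511. 335.  54.]
woodR [ 503. -419.  180.]
tw [633. 248.  78.]
```

View pics/top0z.png

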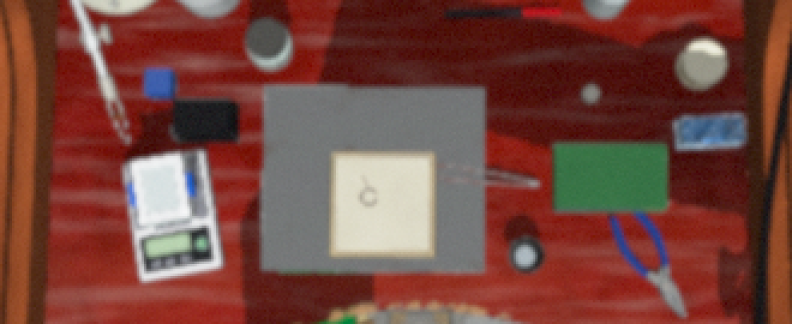

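Run:
```python
from h import *
X=cloud('top0'); 
for v in range(150,355,20):
    r=X[v,450:500]; i=np.nanargmax(r[:,2]); print('R',v,i+450,np.round(r[i]),end=' ')
    r=X[v,70:140]; i=np.nanargmax(r[:,2]); print('L',i+70,np.round(r[i]))
```

```text
R 150 493 [ 675. -408.  383.] L 113 [654. 303. 446.]
R 170 487 [ 646. -408.  342.] L 115 [627. 313. 405.]
R 190 482 [ 613. -407.  305.] L 87 [604. 395. 331.]
R 210 478 [ 578. -409.  267.] L 92 [567. 392. 309.]
R 230 476 [ 541. -416.  221.] L 97 [530. 392. 276.]
R 250 472 [ 500. -415.  187.] L 106 [492. 387. 234.]
R 270 468 [ 458. -413.  155.] L 115 [452. 382. 190.]
R 290 469 [ 413. -421.  130.] L 124 [409. 378. 137.]
R 310 467 [ 367. -422.  105.] L 131 [363. 378.  82.]
R 330 464 [ 320. -417.   90.] L 130 [315. 381.  73.]
R 350 465 [ 272. -423.   71.] L 128 [268. 384.  72.]
```

```bash
python3 -m pendant '[[[-1,0.18,0.34,0.03,0],[-1,0.18,0.34,0.03,0],[-1,0.18,0.34,0.03,0],[-1,0.18,0.34,0.03,0],[-1,0.18,0.34,0.03,-9],[-1,0.18,0.34,0.03,-9],[-1,0.18,0.34,0.03,-9],[-1,0.375,0.69,0.03,-9],[-1,0.375,0.69,0.03,-9],[-1,0.375,0.69,0.03,-9],[-1,0.375,0.69,0.03,-9],[-1,0.375,0.69,0.03,-9],[-1,0.375,0.69,0.03,-9],[-1,0.375,0.69,0.03,-9],[-1,0.375,0.69,0.03,-9],[-1,0.375,0.69,0.03,-9],[-1,0.375,0.69,0.03,-9],[-1,0.375,0.69,0.03,-9],[-1,0.375,0.69,0.03,-9],[-1,0.375,0.69,0.03,-9]]]' 20
python3 - <<'E'
from h import *
snap('wrist','w1');print(monitor.sense())
E
```

```text
time_s: 2.1
eef_pos: [525.8, 186.1, 261.6]
ee_rot: [-0.0, 0.753, -0.658, 0.0]
force: [-0.6, 0.6, -0.1]
grip_width: 1.001
{'time_s': 2.15, 'joints': array([ 1.30346068e-01,  3.66596729e-01,  1.34414072e+00, -9.28679117e-05,
        1.43039612e+00,  1.56788053e+00]), 'dq': array([ 0.00211177,  0.00243196, -0.00436757, -0.00076773,  0.00056395,
        0.00193129]), 'tau': array([ 1.53391846e-01, -4.42839646e+01, -2.66989267e+01,  3.16846308e-03,
       -2.03252333e-03, -4.36845454e-03]), 'eef_pos': array([525.86916327, 186.20716945, 261.67231494]), 'ee_rot': array([-1.41938386e-04,  7.52622277e-01, -6.58452469e-01,  1.86160847e-04]), 'force': array([ 0.03422719,  0.32976703, -1.56992941]), 'wrist_torque': array([-0.01432853,  0.01159916, -0.00205719]), 'grip_width': 0.9982562227299346}
```

View pics/w1.png

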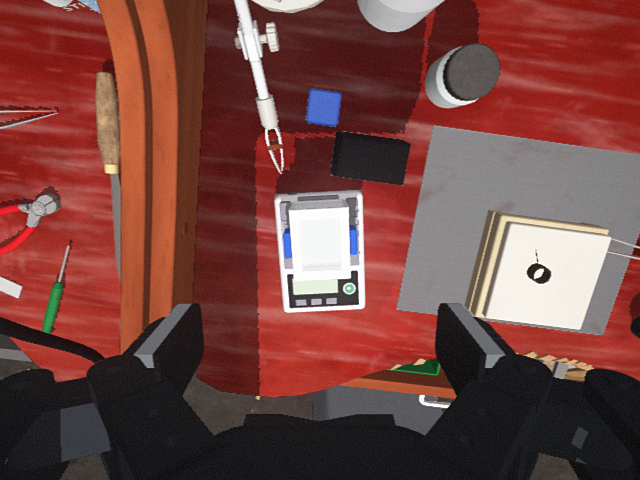

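Run:
```python
from h import *
X=cloud('w1');z=load('w1');p=z['p'].astype(int)
cv2.imwrite('pics/w1z.png',cv2.resize(z['p'][120:330,220:440],None,fx=2.8,fy=2.8,interpolation=3)[:,:,::-1])
R,G,B=p[...,0],p[...,1],p[...,2]
m=(B>R+60)&(B>G+40)
n,l,s,c=cv2.connectedComponentsWithStats(m.astype(np.uint8))
for i in range(1,n):
    if s[i,4]>20:
        q=X[l==i];print(s[i],c[i].round(),np.nanmedian(q,0).round(1),np.nanmin(q,0).round(1),np.nanmax(q,0).round(1))
for u,v in [(278,195),(360,192),(365,308),(285,311),(292,210),(348,207),(352,275),(293,277),(320,240),(280,170),(275,140),(268,110),(370,155)]:
    print(u,v,X[v,u].round(1))
# top frame of cover
roi=np.zeros((480,640),bool);roi[190:320,270:370]=True
Z=X[...,2]; t=roi&(Z>62)&(Z<78)
print('Z hist',np.histogram(Z[roi],bins=np.arange(0,90,4)))
for lo,hi in((60,80),(15,30)):
    t=roi&(Z>lo)&(Z<hi)
    r=cv2.minAreaRect(X[t][:,:2].astype(np.float32));print(lo,r,np.nanmedian(Z[t]),t.sum())
```

```text
[ 306   89   35   38 1100] [323. 107.] [619.4 194.2  31.4] [604.8 179.5  11.3] [634.3 208.7  34.4]
[350 225   8  30 197] [353. 240.] [508.  152.3  66.2] [486.8 147.6  33.5] [519.  156.4  67.8]
[283 229   9  29 198] [287. 244.] [496.4 210.9  66.3] [474.3 205.7  32.5] [508.1 216.9  68.8]
278 195 [531.9 227.8  14.2]
360 192 [546.4 147.3  19.8]
365 308 [416.2 118.7   0.9]
285 311 [400.8 207.4   1.1]
292 210 [529.  209.6  70.2]
348 207 [537.9 161.6  69.5]
352 275 [462.  142.7  27. ]
293 277 [451.8 202.6  26.9]
320 240 [505.9 181.9  71.7]
280 170 [557.1 228.1  17.7]
275 140 [585.  233.7  38.1]
268 110 [608.3 238.3  70.2]
370 155 [583.6 147.5  51.1]
Z hist (array([2071,    0,   64,   55,  115, 1134, 2513,  472,  838,   36,   40,
         40,   50,   51,   58,   75,  423, 4109,   42,    0,    0,    0]), array([ 0,  4,  8, 12, 16, 20, 24, 28, 32, 36, 40, 44, 48, 52, 56, 60, 64,
       68, 72, 76, 80, 84, 88]))
60 ((501.3865661621094, 180.92091369628906), (66.56312561035156, 66.85490417480469), 10.32041072845459) 70.0594385165673 4649
15 ((479.47900390625, 176.7704620361328), (126.16770935058594, 88.24415588378906), 10.648896217346191) 25.575559688741237 4095
```

View pics/w1z.png

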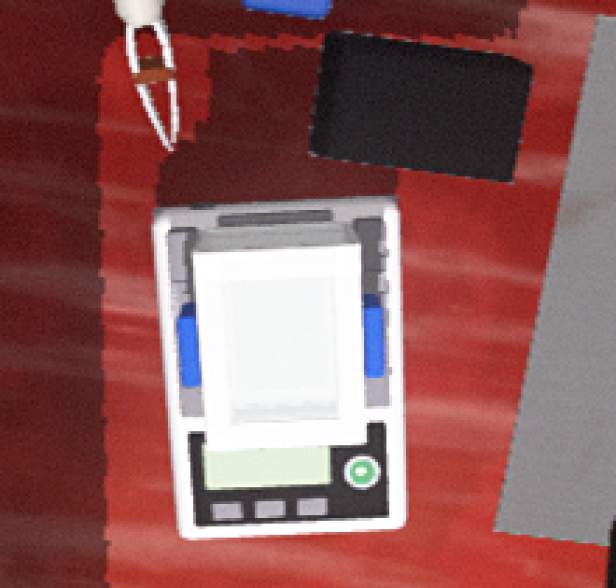

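```bash
python3 -m pendant '[[[-1,-0.0237,-0.005,-0.12,2.9],[-1,-0.0237,-0.005,-0.12,2.9],[-1,-0.0237,-0.005,-0.12,2.9],[-1,-0.0237,-0.005,-0.12,2.9],[-1,-0.0237,-0.005,-0.12,2.9],[-1,-0.0237,-0.005,-0.12,2.9]]]' 20
python3 - <<'E'
from h import *
snap('wrist','w2');s=monitor.sense();print(s['eef_pos'],s['ee_rot'],s['force'])
X=cloud('w2');z=load('w2');p=z['p'].astype(int)
R,G,B=p[...,0],p[...,1],p[...,2]
m=(B>R+60)&(B>G+40)
n,l,st,c=cv2.connectedComponentsWithStats(m.astype(np.uint8))
for i in range(1,n):
    if st[i,4]>100:
        q=X[l==i];q=q[q[:,2]>62];print(st[i],c[i].round(),np.nanmean(q,0).round(1),cv2.minAreaRect(q[:,:2].astype(np.float32)) if len(q) else 0)
Z=X[...,2]
roi=np.zeros((480,640),bool);roi[:,180:480]=True
t=roi&(Z>68)&(Z<74)
print(cv2.minAreaRect(X[t][:,:2].astype(np.float32)))
E
```

```text
time_s: 2.75
eef_pos: [503.5, 182.1, 143.3]
ee_rot: [-0.001, 0.769, -0.639, 0.001]
force: [-0.6, 0.7, 0.1]
grip_width: 0.999
[503.41589235 182.16876856 143.09843283] [-0.00125197  0.76941348 -0.63874876  0.00116679] [ 0.0492994  -0.8342194  -0.11932872]
[ 307   23   55   65 2797] [333.  55.] [nan nan nan] 0
[263 233  12  45 447] [269. 256.] [496.5 210.5  66.2] ((495.86077880859375, 210.60353088378906), (24.09892463684082, 6.6971001625061035), 11.419721603393555)
[363 233  12  45 427] [369. 257.] [507.4 152.2  66.4] ((506.8314514160156, 152.2612762451172), (24.164806365966797, 6.664658546447754), 10.904802322387695)
((550.3840942382812, 196.93707275390625), (173.77542114257812, 59.881805419921875), 17.90546989440918)<stdin>:9: RuntimeWarning: Mean of empty slice
```

View pics/w2.png

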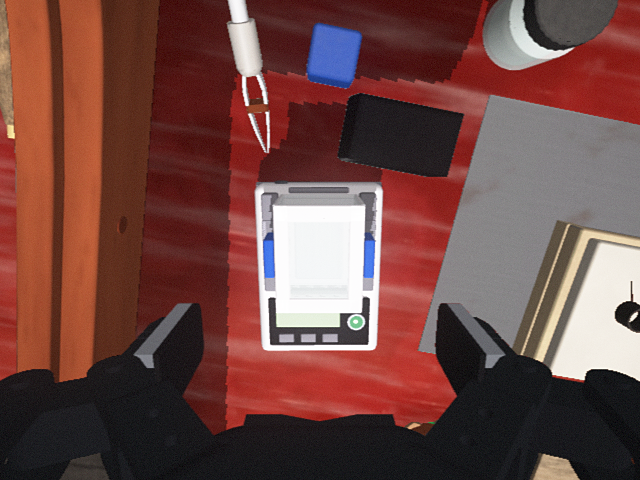

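```bash
python3 -m pendant '[[[-1,-0.001,-0.001,-0.04,0.2],[-1,-0.001,-0.001,-0.07,0.2],[-1,-0.001,-0.001,-0.085,0.2],[-1,-0.001,-0.001,-0.097,0.2],[-1,-0.001,-0.001,-0.109,0.2],[-1,-0.001,-0.001,-0.109,0.2],[-1,-0.001,-0.001,-0.109,0.2],[-1,-0.001,-0.001,-0.109,0.2],[-1,-0.001,-0.001,-0.109,0.2]]]' 20
python3 - <<'E'
from h import *
snap('wrist','w3');s=monitor.sense();print(s['eef_pos'],s['ee_rot'],s['force'])
E
```

```text
time_s: 3.7
eef_pos: [501.7, 181.3, 33.0]
ee_rot: [-0.0, 0.771, -0.637, 0.0]
force: [-0.6, 0.7, -0.1]
grip_width: 0.997
[501.63579487 181.23429543  32.86961119] [-3.93818060e-04  7.70629193e-01 -6.37283567e-01  3.82801084e-04] [-0.16883929  0.53540096  0.40666315]
```

View pics/w3.png

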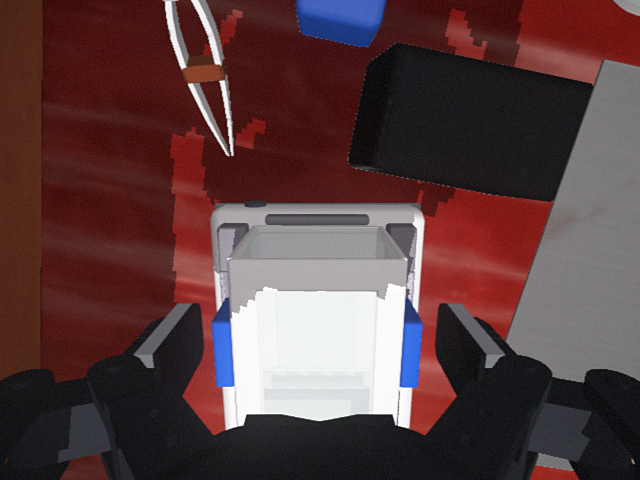

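```bash
python3 -m pendant '[[[-0.8,0,0,0,0],[-0.6,0,0,0,0],[-0.54,0,0,0,0],[-0.54,0,0,0,0],[-0.54,0,0,0,0]]]' 20
python3 -c "
from h import *
s=monitor.sense();print(s['force'],s['wrist_torque'],s['grip_width']*85)"
python3 -m pendant '[[[-0.52,0,0,0,0],[-0.5,0,0,0,0],[-0.48,0,0,0,0],[-0.48,0,0,0,0],[-0.48,0,0,0,0]]]' 20
python3 -c "
from h import *
s=monitor.sense();print(s['force'],s['wrist_torque'],s['grip_width']*85);snap('wrist','w4')"
```

```text
time_s: 4.25
eef_pos: [501.4, 181.2, 32.5]
ee_rot: [-0.0, 0.771, -0.637, 0.0]
force: [-0.8, -0.0, 3.3]
grip_width: 0.771
[-0.76715655 -0.04422286  3.31876999] [-0.00744946  0.15033714  0.00144175] 65.54084494904063
time_s: 4.75
eef_pos: [501.5, 181.2, 32.9]
ee_rot: [-0.0, 0.771, -0.637, 0.0]
force: [-2.3, -0.3, 8.2]
grip_width: 0.742
[-2.30715406 -0.34987958  8.24950801] [-0.04233825  0.40990456 -0.01308734] 63.08179458253302
```

View pics/w4.png

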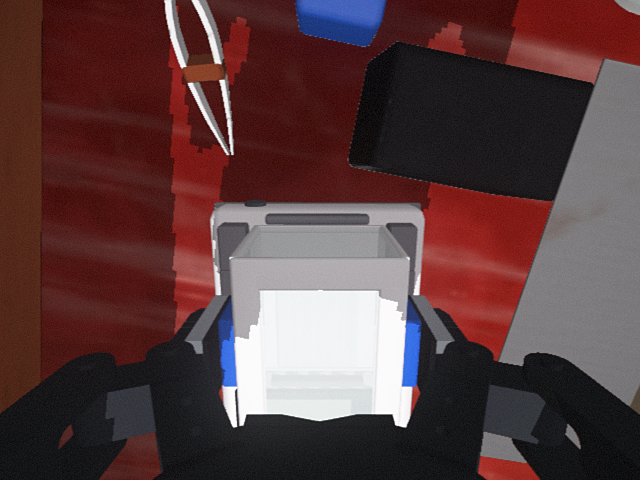

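```bash
python3 -m pendant '[[[-0.48,0,0,0.0006,0],[-0.48,0,0,0.0006,0],[-0.48,0,0,0.0006,0]]]' 20
python3 -c "
from h import *
s=monitor.sense();print(s['force'],s['wrist_torque'],s['grip_width']*85)"
python3 -m pendant '[[[-0.465,0,0,0.0003,0],[-0.45,0,0,0.0005,0],[-0.45,0,0,0.0005,0],[-0.45,0,0,0.0005,0]]]' 20
python3 -c "
from h import *
s=monitor.sense();print(s['force'],s['wrist_torque'],s['grip_width']*85)"
```

```text
time_s: 5.1
eef_pos: [501.4, 181.2, 33.0]
ee_rot: [-0.0, 0.771, -0.637, 0.0]
force: [-1.0, -0.3, 4.9]
grip_width: 0.746
[-0.99847117 -0.34871257  4.92568224] [ 0.00223945  0.19163644 -0.00040961] 63.39329193320505
time_s: 5.5
eef_pos: [501.4, 181.2, 33.3]
ee_rot: [-0.0, 0.771, -0.637, 0.0]
force: [0.6, -0.1, 2.2]
grip_width: 0.724
[ 0.61151517 -0.12003137  2.16217355] [ 0.02769521 -0.04324606  0.01246638] 61.56808289810277
```

```bash
python3 -m pendant '[[[-0.435,0,0,0.0002,0],[-0.42,0,0,0.0004,0],[-0.41,0,0,0.0005,0],[-0.41,0,0,0.0005,0],[-0.41,0,0,0.0005,0]]]' 20
python3 -c "
from h import *
s=monitor.sense();print(s['force'],s['wrist_torque'],s['grip_width']*85)"
python3 -m pendant '[[[-0.395,0,0,0.0002,0],[-0.38,0,0,0.0004,0],[-0.38,0,0,0.0004,0],[-0.38,0,0,0.0004,0],[-0.38,0,0,0.0004,0]]]' 20
python3 -c "
from h import *
s=monitor.sense();print(s['force'],s['wrist_torque'],s['grip_width']*85)"
```

```text
time_s: 6.0
eef_pos: [501.3, 181.2, 33.8]
ee_rot: [-0.0, 0.771, -0.637, -0.0]
force: [1.0, 0.1, 1.6]
grip_width: 0.706
[0.98983663 0.07555551 1.55013597] [ 0.06964421 -0.12665128  0.00498276] 60.04401245330465
time_s: 6.5
eef_pos: [501.2, 181.2, 34.2]
ee_rot: [0.0, 0.771, -0.637, -0.0]
force: [-0.3, -0.1, 0.6]
grip_width: 0.694
[-0.26816014 -0.07978453  0.61722344] [-0.02828943 -0.04683803  0.01546377] 59.005510023148126
```

```bash
python3 -m pendant '[[[-0.365,0,0,0.0002,0],[-0.35,0,0,0.0003,0],[-0.35,0,0,0.0003,0],[-0.35,0,0,0.0003,0],[-0.35,0,0,0.0003,0]]]' 20
python3 -c "
from h import *
s=monitor.sense();print(s['force'],s['wrist_torque'],s['grip_width']*85)"
python3 -m pendant '[[[-0.35,0,0,0.0003,0],[-0.35,0,0,0.0006,0],[-0.35,0,0,0.0006,0],[-0.35,0,0,0.0006,0]]]' 20
python3 -c "
from h import *
s=monitor.sense();print(s['force'],s['wrist_torque'],s['grip_width']*85)"
```

```text
time_s: 7.0
eef_pos: [501.2, 181.2, 34.5]
ee_rot: [0.0, 0.771, -0.637, -0.0]
force: [0.1, 0.3, 0.1]
grip_width: 0.679
[0.1383243  0.25808711 0.11113199] [-0.05039825  0.0903404  -0.01808494] 57.734812421146565
time_s: 7.4
eef_pos: [501.3, 181.2, 35.2]
ee_rot: [0.0, 0.771, -0.637, -0.0]
force: [-0.6, -0.1, -0.4]
grip_width: 0.675
[-0.64564926 -0.11479178 -0.40379039] [ 0.01485651 -0.00810932 -0.00582335] 57.38945375537648
```

```bash
python3 -m pendant '[[[-0.35,0,0,0.0005,0],[-0.35,0,0,0.001,0],[-0.35,0,0,0.0015,0],[-0.35,0,0,0.0015,0]]]' 20
python3 -m pendant '[[[-0.35,0,0,0.0007,0],[-0.35,0,0,0.0014,0],[-0.35,0,0,0.002,0],[-0.35,0,0,0.002,0]]]' 20
python3 -c "
from h import *
s=monitor.sense();print(s['force'],s['wrist_torque'],s['grip_width']*85);snap('wrist','w5')"
```

```text
time_s: 7.8
eef_pos: [501.4, 181.2, 36.8]
ee_rot: [-0.0, 0.771, -0.637, 0.0]
force: [-0.5, 1.2, -1.6]
grip_width: 0.679
time_s: 8.2
eef_pos: [501.3, 181.2, 38.8]
ee_rot: [-0.0, 0.771, -0.637, 0.0]
force: [0.5, 0.6, -0.9]
grip_width: 0.677
[ 0.53660611  0.63176868 -0.89449435] [ 0.00277471 -0.00614495  0.00257834] 57.56427367321906
```

View pics/w5.png

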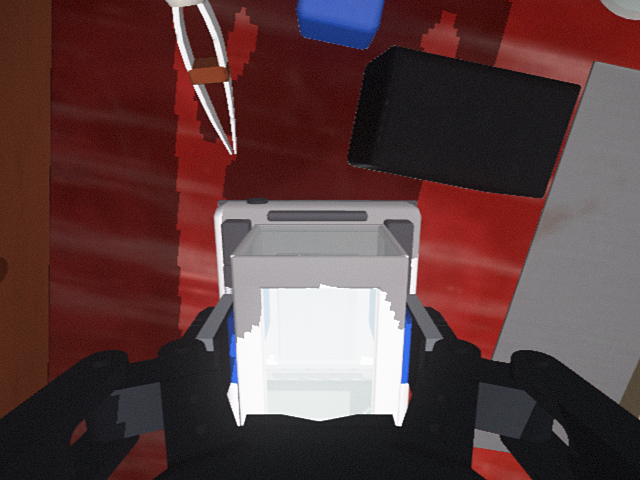

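```bash
python3 -m pendant '[[[-0.35,0,0,0.001,0],[-0.35,0,0,0.003,0],[-0.35,0,0,0.005,0],[-0.35,0,0,0.007,0],[-0.35,0,0,0.009,0],[-0.35,0,0,0.01,0]]]' 20
python3 -m pendant '[[[-0.35,0,0,0.005,0],[-0.35,0,0,0.015,0],[-0.35,0,0,0.03,0],[-0.35,0,0,0.05,0],[-0.35,0,0,0.07,0],[-0.35,0,0,0.09,0],[-0.35,0,0,0.1,0],[-0.35,0,0,0.1,0]]]' 20
python3 -c "
from h import *
s=monitor.sense();print(s['force'],s['wrist_torque'],s['grip_width']*85);snap('wrist','w6')"
```

```text
time_s: 8.85
eef_pos: [501.4, 181.2, 49.0]
ee_rot: [-0.0, 0.771, -0.637, 0.0]
force: [0.3, -0.2, -1.7]
grip_width: 0.68
time_s: 9.65
eef_pos: [501.9, 181.3, 150.1]
ee_rot: [-0.001, 0.771, -0.637, 0.001]
force: [1.2, 0.2, -0.5]
grip_width: 0.676
[ 1.1634573   0.24938814 -0.51227368] [ 0.01093908 -0.01045665  0.0133303 ] 57.457139608822665
```

View pics/w6.png

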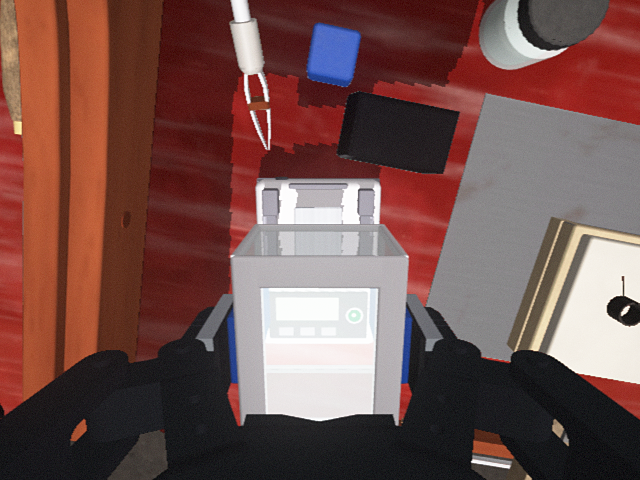

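Run:
```python
from h import *
X=cloud('top0')
for v in (207,209,211,213): print(X[v,320].round(1),load('top0')['p'][v,320])
for v in range(100,170,6):print(v,X[v,320].round(),X[v,260].round())
s=monitor.sense();print(s['joints'].round(2))
```

```text
[630.9 -74.1  -2. ] [86 36 31]
[625.5 -74.1  -1.6] [86 39 34]
[619.6 -74.1   2.3] [102  87  85]
[614.3 -74.1   2.4] [115 115 116]
100 [847. -73. 197.] [845.  66. 199.]
106 [840. -73. 177.] [840.  68. 173.]
112 [838. -73. 141.] [789.  57. 274.]
118 [771. -73. 288.] [771.  55. 288.]
124 [755. -73. 295.] [756.  54. 292.]
130 [745. -73. 287.] [743.  54. 290.]
136 [733. -73. 285.] [734.  55. 278.]
142 [727. -73. 259.] [727.  57. 258.]
148 [788. -73.   6.] [789.  86.   1.]
154 [772. -73.   3.] [773.  86.  -3.]
160 [758. -74.  -5.] [755.  85.   5.]
166 [740. -74.   3.] [727.  79.  49.]
[0.13 0.41 1.59 0.   1.14 1.51]
```

```bash
python3 -m pendant '[[[-0.35,0,-0.03,0.0,0],[-0.35,0.02,-0.07,0.0,-4],[-0.35,0.04,-0.12,0.0,-8],[-0.35,0.06,-0.16,0,-10.8],[-0.35,0.075,-0.19,0,-10.8],[-0.35,0.08,-0.205,0,-10.8],[-0.35,0.084,-0.213,0,-10.8],[-0.35,0.084,-0.213,0,-10.8],[-0.35,0.084,-0.213,0,-10.8]]]' 20
python3 -c "
from h import *
snap('side','s1');snap('wrist','w7');s=monitor.sense();print(s['joints'].round(2))"
```

```text
time_s: 10.6
eef_pos: [584.9, -30.5, 148.5]
ee_rot: [0.0, 0.708, -0.707, -0.0]
force: [-0.6, 0.1, -0.8]
grip_width: 0.679
[-0.25  0.52  1.42  0.    1.2   1.32]
```

View pics/s1.png

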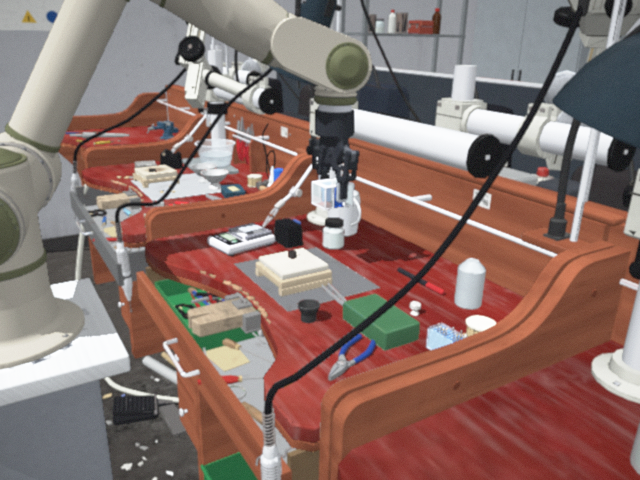

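View pics/w7.png

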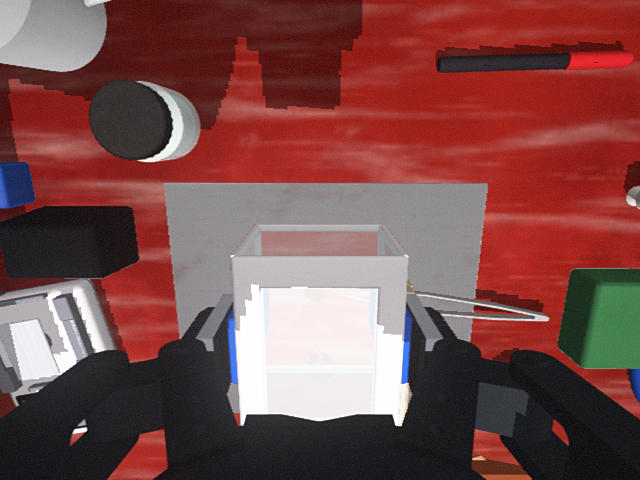

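```bash
python3 -m pendant '[[[-0.35,0.005,0,-0.03,0],[-0.35,0.01,0,-0.06,0],[-0.35,0.012,0,-0.09,0],[-0.35,0.03,0,-0.095,0],[-0.35,0.05,0,-0.1,0],[-0.35,0.065,0,-0.105,0],[-0.35,0.073,0,-0.115,0],[-0.35,0.073,0,-0.125,0],[-0.35,0.073,0,-0.132,0],[-0.35,0.073,0,-0.132,0],[-0.35,0.073,0,-0.132,0]]]' 20
python3 -c "
from h import *
snap('side','s2');snap('wrist','w8');s=monitor.sense();print(s['joints'].round(2),s['force'],s['eef_pos'],s['grip_width'])"
```

```text
time_s: 11.8
eef_pos: [658.0, -31.8, 16.9]
ee_rot: [0.0, 0.707, -0.707, -0.0]
force: [0.0, -0.9, -0.4]
grip_width: 0.678
[-0.23  0.82  1.26 -0.    1.06  1.34] [ 0.44509996  0.31818248 -0.93270219] [658.40667993 -31.90370671  17.30987901] 0.6766304074417375
```

View pics/w8.png

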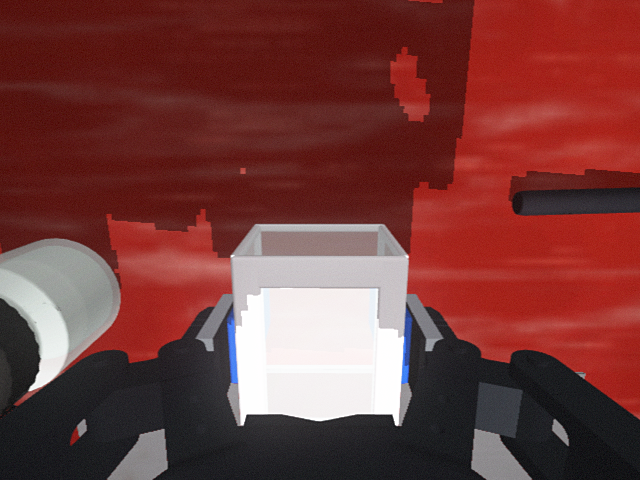

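```bash
python3 -m pendant '[[[-0.35,0,0,-0.002,0],[-0.35,0,0,-0.004,0],[-0.35,0,0,-0.0045,0],[-0.35,0,0,-0.005,0],[-0.35,0,0,-0.005,0],[-0.35,0,0,-0.005,0]]]' 20
python3 -m pendant '[[[-0.35,0,0,-0.0005,0],[-0.35,0,0,-0.001,0],[-0.35,0,0,-0.001,0],[-0.35,0,0,-0.001,0]]]' 20
```

```text
time_s: 12.5
eef_pos: [658.4, -31.8, 11.7]
ee_rot: [-0.0, 0.707, -0.707, 0.0]
force: [-0.8, 0.5, -0.7]
grip_width: 0.681
time_s: 12.9
eef_pos: [658.3, -31.8, 10.7]
ee_rot: [0.0, 0.707, -0.707, -0.0]
force: [0.2, -0.1, -0.8]
grip_width: 0.679
```

```bash
python3 -m pendant '[[[-0.35,0,0,-0.0005,0],[-0.35,0,0,-0.0005,0],[-0.35,0,0,-0.0005,0]]]' 20
python3 -m pendant '[[[-0.35,0,0,-0.0004,0],[-0.35,0,0,-0.0004,0],[-0.35,0,0,-0.0004,0]]]' 20
python3 -m pendant '[[[-0.35,0,0,-0.0004,0],[-0.35,0,0,-0.0004,0],[-0.35,0,0,-0.0004,0]]]' 20
```

```text
time_s: 13.2
eef_pos: [658.4, -31.8, 10.5]
ee_rot: [-0.0, 0.707, -0.707, 0.0]
force: [-2.5, -0.1, 2.7]
grip_width: 0.677
time_s: 13.5
eef_pos: [658.4, -31.8, 10.4]
ee_rot: [-0.0, 0.707, -0.707, 0.0]
force: [-2.4, 0.0, 6.7]
grip_width: 0.678
time_s: 13.8
eef_pos: [658.5, -31.9, 10.4]
ee_rot: [-0.0, 0.707, -0.707, 0.0]
force: [-4.6, -0.4, 8.8]
grip_width: 0.675
```

```bash
python3 -m pendant '[[[-0.38,0,0,-0.0002,0],[-0.41,0,0,-0.0006,0],[-0.44,0,0,-0.0009,0],[-0.47,0,0,-0.0012,0],[-0.5,0,0,-0.0015,0],[-0.5,0,0,-0.0015,0]]]' 20
python3 -m pendant '[[[-0.52,0,0,-0.0002,0],[-0.54,0,0,-0.0004,0],[-0.56,0,0,-0.0004,0],[-0.58,0,0,-0.0004,0],[-0.65,0,0,0,0],[-0.8,0,0,0,0],[-1,0,0,0,0],[-1,0,0,0,0]]]' 20
python3 -c "
from h import *
snap('wrist','w9')"
```

```text
time_s: 14.4
eef_pos: [658.9, -31.9, 8.8]
ee_rot: [-0.0, 0.707, -0.707, 0.001]
force: [-1.3, 0.3, 7.1]
grip_width: 0.751
time_s: 15.2
eef_pos: [658.3, -31.8, 7.8]
ee_rot: [-0.0, 0.707, -0.707, -0.0]
force: [-0.8, 0.1, -0.8]
grip_width: 0.996
```

View pics/w9.png

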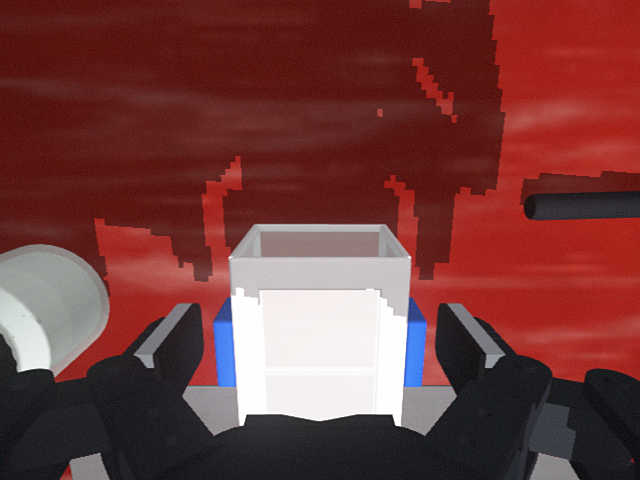

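```bash
python3 -m pendant '[[[-1,0,0,0.01,0],[-1,0,0,0.03,0],[-1,-0.02,0,0.045,0],[-1,-0.05,0,0.05,0],[-1,-0.09,0,0.06,0],[-1,-0.1,0,0.1,0],[-1,-0.1,0,0.14,0],[-1,-0.09,-0.04,0.145,0],[-1,-0.08,-0.09,0.145,0],[-1,-0.07,-0.14,0.145,0],[-1,-0.06,-0.19,0.145,0],[-1,-0.058,-0.22,0.145,0],[-1,-0.058,-0.235,0.145,0],[-1,-0.058,-0.235,0.145,0],[-1,-0.058,-0.235,0.145,0],[-1,-0.058,-0.235,0.145,0]]]' 20
python3 -c "
from h import *
snap('wrist','w10');snap('side','s3');print(monitor.sense()['joints'].round(2))"
```

```text
time_s: 16.85
eef_pos: [600.6, -265.0, 153.3]
ee_rot: [-0.0, 0.708, -0.706, -0.0]
force: [-0.7, 1.4, 0.2]
grip_width: 0.999
[-0.59  0.67  1.16  0.    1.32  0.97]
```

View pics/w10.png

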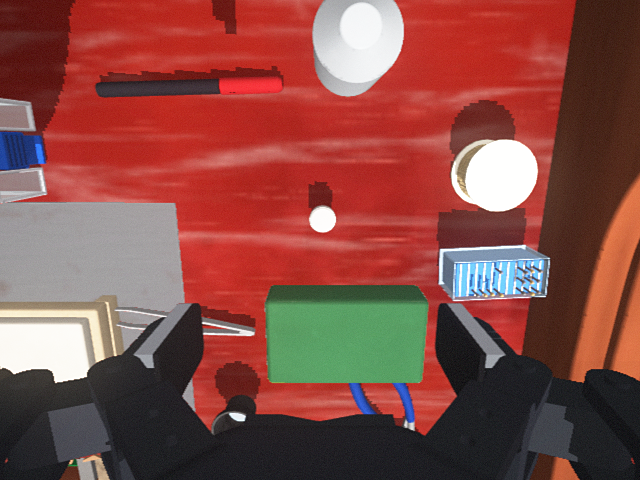

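View pics/s3.png

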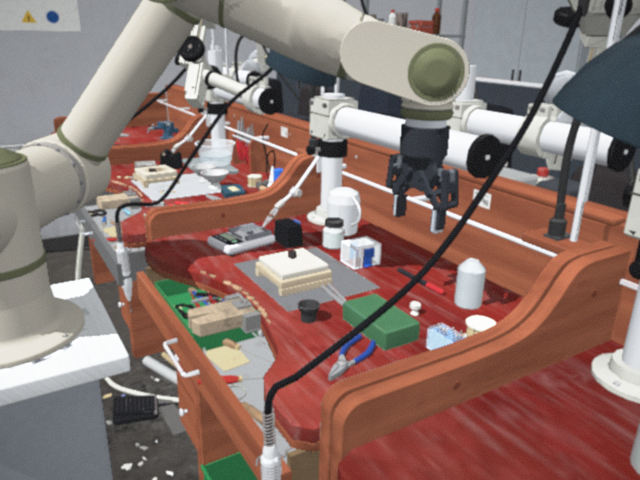

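Run:
```python
from h import *
X=cloud('w10');Z=X[...,2]
a=X[195:240,300:345].reshape(-1,3);a=a[a[:,2]>15];print(len(a),cv2.minEnclosingCircle(a[:,:2].astype(np.float32)),np.median(a,0),a[:,2].max())
for u,v in [(452,175),(440,270),(345,290),(270,290),(350,300),(36,150),(495,175)]:print(u,v,X[v,u].round())
s=monitor.sense();print(s['eef_pos'],s['ee_rot'])
```

```text
543 ((610.5264282226562, -268.2762451171875), 9.467965126037598) [ 611.0329581  -267.88135597   20.42028607] 22.66194176929315
452 175 [ 641. -364.    4.]
440 270 [ 566. -362.    3.]
345 290 [ 555. -286.   17.]
270 290 [ 554. -228.   15.]
350 300 [ 554. -288.   34.]
36 150 [659. -60.   6.]
495 175 [ 643. -384.   31.]
[ 600.57475666 -265.39453487  153.30552737] [-5.79019136e-05  7.07810707e-01 -7.06402146e-01  8.70401194e-05]
```

```bash
python3 -m pendant '[[[-1,0.0104,-0.0014,-0.04,0],[-1,0.0104,-0.0014,-0.08,0],[-1,0.0104,-0.0014,-0.105,0],[-1,0.0104,-0.0014,-0.105,0],[-1,0.0104,-0.0014,-0.105,0],[-1,0.0104,-0.0014,-0.105,0]]]' 20
python3 - <<'E'
from h import *
s=monitor.sense();print(s['eef_pos'],s['ee_rot'])
snap('wrist','w11')
X=cloud('w11');Z=X[...,2]
m=(Z>15)&(Z<24)&(np.abs(X[...,0]-611)<15)&(np.abs(X[...,1]+268)<15)
print(m.sum(),cv2.minEnclosingCircle(X[m][:,:2].astype(np.float32)),np.median(X[m],0))
E
```

```text
time_s: 17.55
eef_pos: [611.7, -268.5, 50.3]
ee_rot: [-0.0, 0.707, -0.707, 0.002]
force: [0.2, 0.4, 0.1]
grip_width: 1.005
[ 611.72116394 -268.52155842   50.27631051] [-3.53641093e-04  7.07373034e-01 -7.06838106e-01  1.77671849e-03]
1267 ((610.6288452148438, -268.0788879394531), 9.634297370910645) [ 611.72430501 -268.2807809    20.39767523]
```

View pics/w11.png

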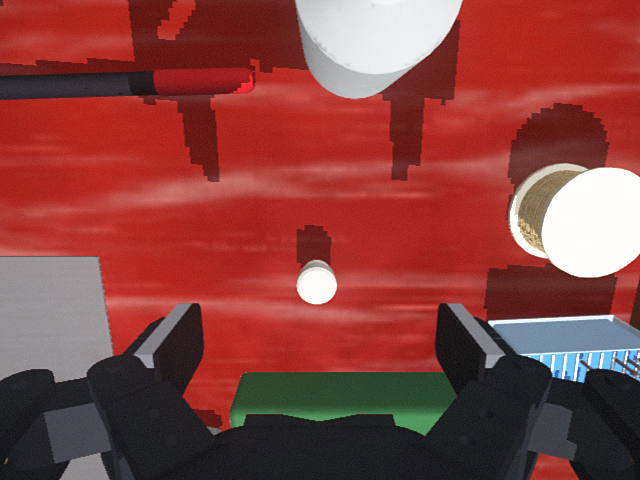

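```bash
python3 -m pendant '[[[-1,0,0,-0.02,0],[-1,0,0,-0.035,0],[-1,0,0,-0.043,0],[-0.6,0,0,-0.043,0],[-0.2,0,0,-0.043,0],[0.2,0,0,-0.043,0],[0.4,0,0,-0.043,0],[0.45,0,0,-0.043,0],[0.45,0,0,-0.043,0],[0.45,0,0,-0.043,0]]]' 20
python3 - <<'E'
from h import *
s=monitor.sense();print(s['eef_pos'],s['grip_width']*85,s['force'])
snap('wrist','w12')
E
```

```text
time_s: 18.6
eef_pos: [610.7, -268.2, 5.0]
ee_rot: [-0.0, 0.707, -0.707, 0.0]
force: [0.5, -0.0, -0.9]
grip_width: 0.277
[ 610.74354906 -268.22716561    4.97760056] 23.50579872093168 [ 0.53205172 -0.01935393 -0.90094936]
```

View pics/w12.png

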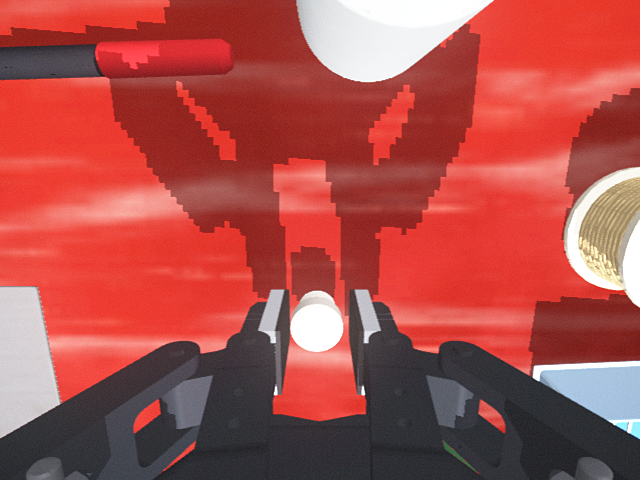

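```bash
python3 -m pendant '[[[0.5,0,0,0,0],[0.55,0,0,0,0],[0.6,0,0,0,0],[0.7,0,0,0.0,0],[0.8,0,0,0,0],[0.8,0,0,0,0]]]' 25
python3 -m pendant '[[[0.8,0,0,0.005,0],[0.8,0,0,0.02,0],[0.8,0,0,0.05,0],[0.8,0,0,0.09,0],[0.8,0,0,0.12,0],[0.8,0,0,0.12,0],[0.8,0,0,0.12,0]]]' 25
python3 - <<'E'
from h import *
s=monitor.sense();print(s['eef_pos'],s['grip_width']*85,s['force'])
snap('wrist','w13')
E
```

```text
time_s: 19.25
eef_pos: [610.7, -268.2, 5.0]
ee_rot: [-0.0, 0.707, -0.707, 0.0]
force: [-0.4, 0.9, 1.5]
grip_width: 0.2
time_s: 19.95
eef_pos: [610.8, -268.3, 125.9]
ee_rot: [-0.0, 0.707, -0.707, 0.001]
force: [-0.3, 0.6, -1.3]
grip_width: 0.195
[ 610.79129349 -268.29641534  125.93716669] 16.597774632889614 [-0.33006896  0.62666711 -1.34761707]
```

View pics/w13.png

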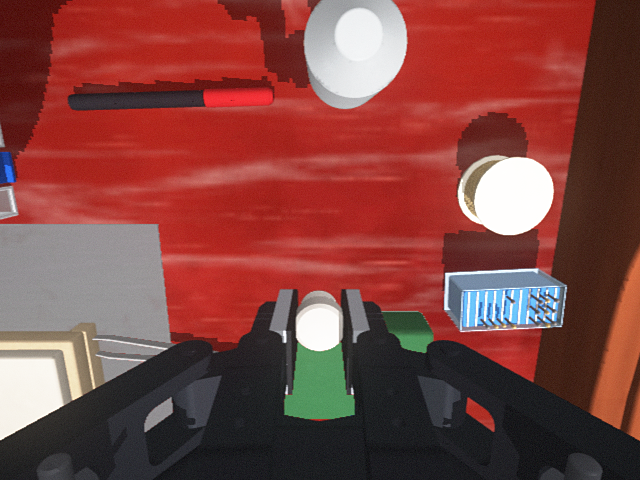

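```bash
python3 -m pendant '[[[0.8,-0.01,0.02,0.02,0],[0.8,-0.03,0.06,0.03,0],[0.8,-0.05,0.105,0.03,0],[0.8,-0.06,0.15,0.03,2],[0.8,-0.07,0.195,0.03,4],[0.8,-0.08,0.24,0.03,6],[0.8,-0.09,0.285,0.03,8],[0.8,-0.1,0.33,0.03,10],[0.8,-0.11,0.375,0.03,10.8],[0.8,-0.12,0.415,0.03,10.8],[0.8,-0.128,0.44,0.03,10.8],[0.8,-0.131,0.448,0.03,10.8],[0.8,-0.131,0.448,0.03,10.8],[0.8,-0.131,0.448,0.03,10.8],[0.8,-0.131,0.448,0.03,10.8]]]' 25
python3 - <<'E'
from h import *
s=monitor.sense();print(s['eef_pos'],s['ee_rot'],s['grip_width']*85,s['force'])
snap('wrist','w14')
E
```

```text
time_s: 21.5
eef_pos: [480.1, 178.7, 154.6]
ee_rot: [0.0, 0.77, -0.638, -0.0]
force: [-0.3, 0.3, -0.6]
grip_width: 0.199
[480.06979158 178.66070804 154.6496234 ] [ 2.42293649e-04  7.70128433e-01 -6.37888808e-01 -8.37720938e-05] 16.954687409685228 [-0.32811882  0.31731918 -0.62920211]
```

View pics/w14.png

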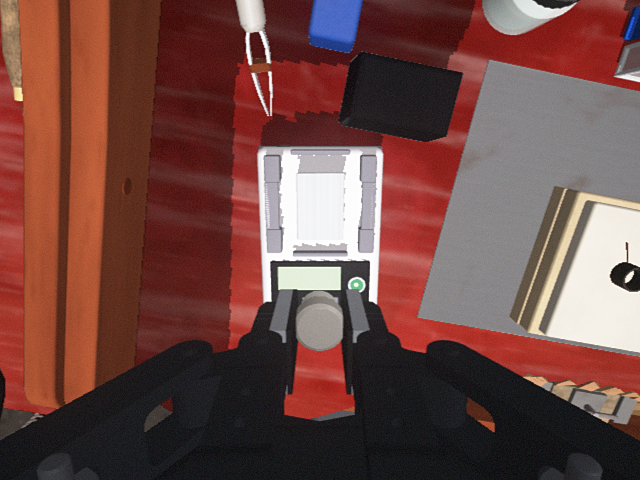

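Run:
```python
from h import *
X=cloud('w14');Z=X[...,2];z=load('w14')
cv2.imwrite('pics/w14z.png',cv2.resize(z['p'][140:280,240:400],None,fx=4,fy=4,interpolation=3)[:,:,::-1])
roi=np.zeros((480,640),bool);roi[145:290,250:390]=True
print(np.histogram(Z[roi],np.arange(0,60,3)))
m=roi&(Z>36)&(Z<43)
n,l,st,c=cv2.connectedComponentsWithStats(m.astype(np.uint8));i=1+st[1:,4].argmax();q=X[l==i]
print(st[i],cv2.minAreaRect(q[:,:2].astype(np.float32)),np.median(q,0))
m=roi&(Z>31)&(Z<36)
n,l,st,c=cv2.connectedComponentsWithStats(m.astype(np.uint8))
for i in range(1,n):
    if st[i,4]>150:q=X[l==i];print(st[i],cv2.minAreaRect(q[:,:2].astype(np.float32)),np.median(q,0))
m=(Z>100)&(np.abs(X[...,0]-480)<12)&(np.abs(X[...,1]-179)<7)
q=X[m];print('weight',len(q),np.median(q,0),np.percentile(q,[2,98],axis=0))
```

```text
(array([2135,    1,    2,  116,   11,   12,  300, 2575, 6204, 1539, 1277,
       2111, 2555,  608,    0,    0,    0,    0,    0]), array([ 0,  3,  6,  9, 12, 15, 18, 21, 24, 27, 30, 33, 36, 39, 42, 45, 48,
       51, 54, 57]))
[ 297  173   48   67 3162] ((501.6102600097656, 181.05953979492188), (45.448726654052734, 31.768516540527344), 9.813815116882324) [502.47575004 181.28223222  38.41146247]
[ 264  155   19   98 1485] ((495.82135009765625, 213.17698669433594), (67.21834564208984, 11.232094764709473), 10.73379135131836) [497.32860382 213.58402309  33.37968338]
[ 359  155   19   98 1477] ((507.85687255859375, 149.18951416015625), (67.25489044189453, 11.22720718383789), 10.802620887756348) [510.05508332 149.30550857  33.40771503]
weight 6535 [489.94348786 179.65661544 234.21566939] [[471.57246816 172.47243528 153.0483973 ]
 [491.88530677 185.77975604 244.78148393]]
```

View pics/w14z.png

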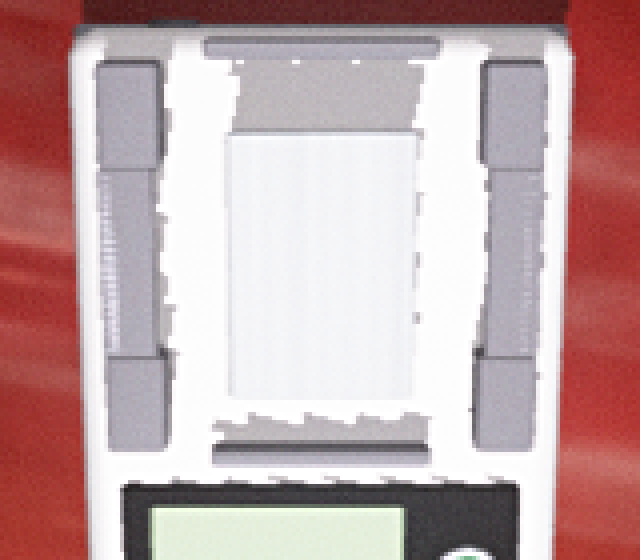

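```bash
python3 -m pendant '[[[0.8,0.01,0.001,-0.03,0],[0.8,0.022,0.0014,-0.06,0],[0.8,0.022,0.0014,-0.085,0],[0.8,0.022,0.0014,-0.095,0],[0.8,0.022,0.0014,-0.1048,0],[0.8,0.022,0.0014,-0.1048,0],[0.8,0.022,0.0014,-0.1048,0],[0.8,0.022,0.0014,-0.1048,0]]]' 25
python3 - <<'E'
from h import *
f=[]
for i in range(5):
    s=monitor.sense();f.append(s['force']);vision.capture('side')
print(s['eef_pos'],s['grip_width']*85,np.round(f,2))
snap('wrist','w15')
E
```

```text
time_s: 22.35
eef_pos: [502.3, 181.2, 51.1]
ee_rot: [-0.001, 0.771, -0.637, 0.001]
force: [0.7, 0.8, -0.8]
grip_width: 0.2
[501.92062493 181.25094658  50.55646134] 16.7313489017035 [[ 0.73  0.75 -0.78]
 [ 0.16 -0.5  -0.97]
 [-0.06 -0.18 -1.29]
 [-0.35  0.39 -1.09]
 [ 0.1   0.13 -0.44]]
```

View pics/w15.png

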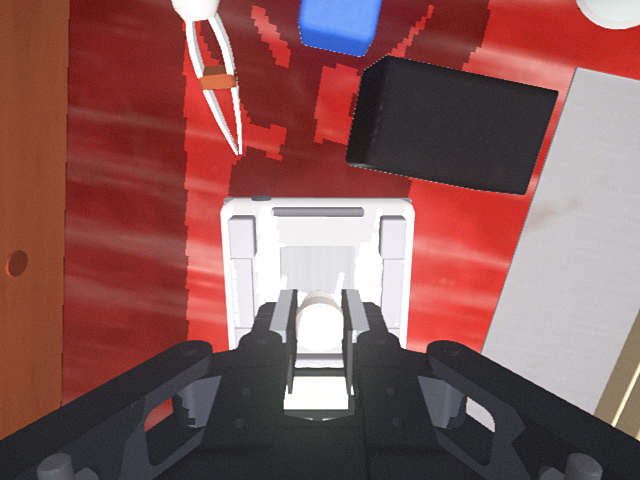

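```bash
python3 -m pendant '[[[0.8,0,0,-0.002,0],[0.8,0,0,-0.004,0],[0.8,0,0,-0.0055,0],[0.8,0,0,-0.0065,0],[0.8,0,0,-0.0065,0],[0.8,0,0,-0.0065,0]]]' 25
cat > f.py <<'E'
from h import *
f=[];p=[]
for i in range(8):
    s=monitor.sense();f.append(s['force']);p.append(s['eef_pos']);vision.capture('side')
print(np.mean(f,0).round(2),np.mean(p,0).round(2),s['grip_width']*85)
E
python3 f.py
python3 -m pendant '[[[0.8,0,0,-0.0005,0],[0.8,0,0,-0.0005,0],[0.8,0,0,-0.0005,0]]]' 25;python3 f.py
```

```text
time_s: 23.25
eef_pos: [501.7, 181.2, 43.6]
ee_rot: [0.0, 0.771, -0.637, 0.0]
force: [-0.9, -0.6, -0.7]
grip_width: 0.202
[-0.1  -0.24 -0.46] [501.75 181.18  43.64] 16.6498522397701
time_s: 23.95
eef_pos: [501.7, 181.2, 43.1]
ee_rot: [0.0, 0.771, -0.637, -0.0]
force: [-0.1, -0.5, 0.1]
grip_width: 0.197
[ 0.45 -0.23 -0.39] [501.72 181.19  43.1 ] 16.64030269069355
```

```bash
python3 -m pendant '[[[0.8,0,0,-0.0005,0],[0.8,0,0,-0.0005,0],[0.8,0,0,-0.0005,0]]]' 25;python3 f.py
python3 -m pendant '[[[0.8,0,0,-0.0005,0],[0.8,0,0,-0.0005,0],[0.8,0,0,-0.0005,0]]]' 25;python3 f.py
python3 -c "
from h import *
snap('side','s4');z=load('s4');cv2.imwrite('pics/s4z.png',cv2.resize(z['p'][140:290,160:320],None,fx=4,fy=4,interpolation=3)[:,:,::-1])"
```

```text
time_s: 24.65
eef_pos: [501.8, 181.2, 42.6]
ee_rot: [-0.0, 0.771, -0.637, 0.0]
force: [0.1, 0.6, -0.0]
grip_width: 0.197
[ 0.15  0.11 -0.2 ] [501.74 181.19  42.62] 16.800897458099147
time_s: 25.35
eef_pos: [501.7, 181.2, 42.1]
ee_rot: [-0.0, 0.771, -0.637, -0.0]
force: [-0.4, 0.5, 0.4]
grip_width: 0.199
[-0.09 -0.05  0.52] [501.74 181.19  42.11] 16.96931292207649
```

View pics/s4z.png

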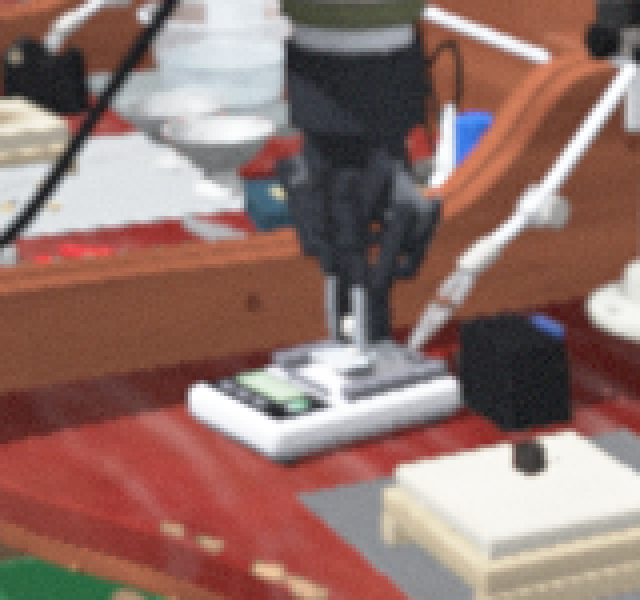

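```bash
python3 -m pendant '[[[0.65,0,0,0.0003,0],[0.58,0,0,0.0003,0],[0.54,0,0,0.0003,0],[0.5,0,0,0.0003,0],[0.46,0,0,0.0003,0],[0.42,0,0,0.0003,0],[0.36,0,0,0.0003,0],[0.28,0,0,0.0003,0],[0.2,0,0,0.0003,0],[0.1,0,0,0.0003,0],[0,0,0,0.0003,0],[0,0,0,0.0003,0]]]' 20
python3 -c "
from h import *
snap('wrist','w16')"
```

```text
time_s: 27.0
eef_pos: [501.7, 181.2, 42.4]
ee_rot: [-0.0, 0.771, -0.637, 0.0]
force: [0.6, 0.3, -0.6]
grip_width: 0.498
```

View pics/w16.png

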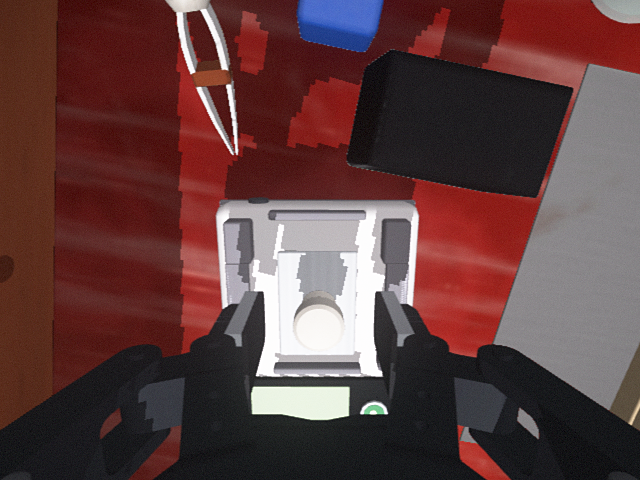

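The weight stands freely on the pan. I'll lift straight up and check.

```bash
python3 -m pendant '[[[0,0,0,0.005,0],[0,0,0,0.015,0],[0,0,0,0.03,0],[0,0,0,0.06,0],[0,0,0,0.1,0],[0,-0.03,0,0.13,0],[0,-0.03,0,0.13,0],[0,-0.03,0,0.13,0],[0,-0.03,0,0.13,0]]]' 20
python3 - <<'E'
from h import *
snap('wrist','w17');snap('side','s5');snap('top','t5')
X=cloud('w17');Z=X[...,2]
m=(Z>50)&(Z<64)&(np.abs(X[...,0]-502)<20)&(np.abs(X[...,1]-181)<20)
print(m.sum(),cv2.minEnclosingCircle(X[m][:,:2].astype(np.float32)),np.median(X[m],0))
z=load('s5');cv2.imwrite('pics/s5z.png',cv2.resize(z['p'][170:330,190:430],None,fx=3.3,fy=3.3,interpolation=3)[:,:,::-1])
E
```

```text
time_s: 27.95
eef_pos: [471.7, 181.1, 171.9]
ee_rot: [0.0, 0.771, -0.637, -0.0]
force: [1.0, 0.4, -0.5]
grip_width: 0.5
655 ((501.3443298339844, 180.42276000976562), 9.58828353881836) [501.88193318 180.53064718  57.91713228]
```

View pics/w17.png

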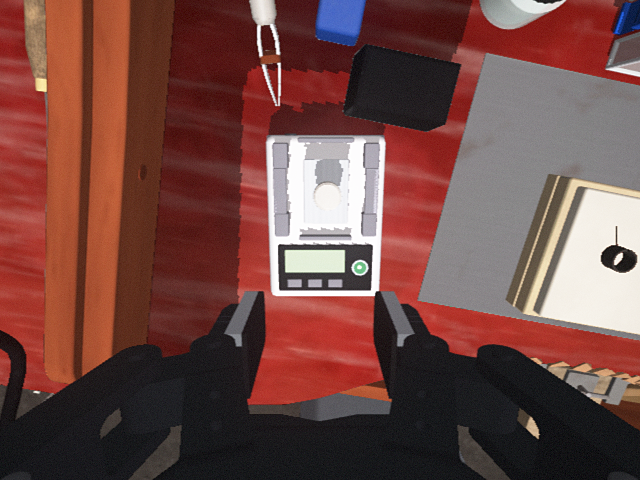

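View pics/s5z.png

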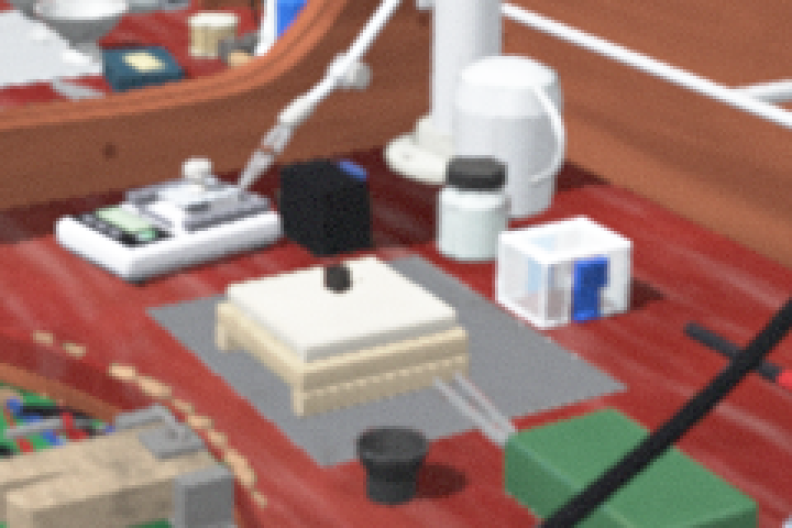

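View pics/t5.png

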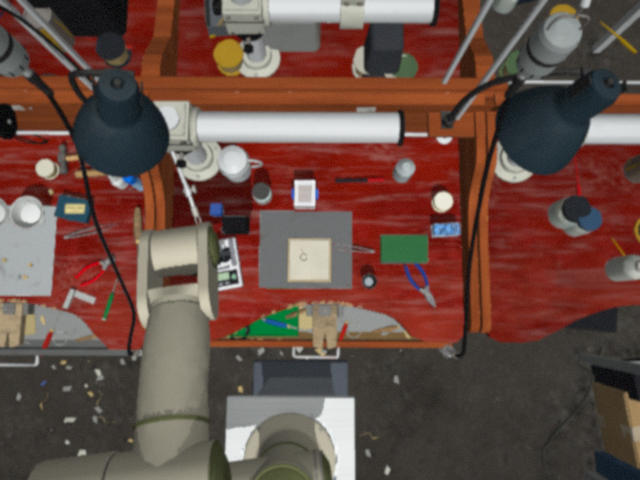

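```bash
python3 -c "
from h import *
print(monitor.sense()['force'],monitor.sense()['dq'].round(3));print(order.finish_job())"
```

```text
[-0.52278213 -0.08564203 -0.17632948] [ 0.    -0.004 -0.001 -0.001 -0.001 -0.   ]
the job is handed in; nothing more can be done
None
```

The job is handed in, at about 28 s of the 64 s allowed; `finish_job` gave no verdict.

- **Cover:** I pressed the tabs in by about 4.2 mm each, worked out from the jaw opening. The cover lifted off without catching and now stands upright on the bench behind the mat, at about x 658, y -32 mm. Both tabs sprang back out.
- **Forces on the balance:** The highest downward force I read was about 8 N, while closing on the tabs. I raised the tool as I closed further, and it fell back below 1 N. Setting the cover down pressed it on the bench with about 9 N.
- **Check weight:** I lowered it until the pan carried about 1 N and then let go. The last wrist picture put its centre at (501.3, 180.4) mm, against a measured pan centre of (501.6, 181.1) mm, so it is under 1 mm off. The side picture shows it standing upright.
- **At hand-in:** The arm was clear of everything. The last side and top pictures show nothing fallen and nothing else visibly moved.

One reading disagreed: with the weight gripped, the jaw opening read about 17 mm, though the weight is 19 mm wide. It was held securely all the same.

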